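# Fold up the transit case and hold its lid for loading

## Task

Set up the plywood transit case for packing: with its lid still shut, raise the left, right and front walls fully upright until they stop. Then lift the lid, which has a red tab to take it by, and finish while holding it with the fingers, still and open at 50 degrees from shut, so that a colleague can load the case; do not let go, and leave the things standing around it alone.

Things in the scene. Friction and masses are not known exactly. Their poses are not given: they have to be found in the camera images.
- case: base of a fold-up plywood transit case fixed to the table, 140 mm (its x) by 160 mm (its y), 12 mm thick; origin at the centre of its underside on the table; its x points to the fixed rear wall (82 mm tall, the side away from the robot), y to the left wall, z up. Inside are low black dividers up to 28 mm. It does not move.
- wall_left (a joint): angle of the left wall in rad: 0 flat outward, 1.571 upright at its stop. Plywood panel 6 mm thick, hinged at the base's +y edge; stiff hinge (0.07 N m, about 1 N at the free edge): it stays where it is left. Starts leaning outward at 0.45 to 0.9
- wall_right (a joint): angle of the right wall in rad: 0 flat outward, 1.571 upright at its stop. Plywood panel 6 mm thick, hinged at the base's -y edge; stiff hinge (0.07 N m, about 1 N at the free edge): it stays where it is left. Starts leaning outward at 0.45 to 0.9
- wall_front (a joint): angle of the front wall in rad: 0 flat outward, 1.571 upright at its stop. Plywood panel 6 mm thick, hinged at the base's -x (robot-side) edge; stiff hinge (0.07 N m, about 1 N at the free edge): it stays where it is left. Starts leaning outward at 0.45 to 0.9. The shut lid's red tab overhangs this wall's middle by 24 mm: push it 50 to 70 mm to one side
- wall_left_edge (a point): middle of the free (upper, aluminium-edged) edge of the left wall, centred in its thickness; the wall is 140 mm long and its edge lies 72 mm from its hinge axis, which runs at case y = +83.5 mm, 8 mm above the table
- wall_right_edge (a point): middle of the free (upper, aluminium-edged) edge of the right wall, centred in its thickness; the wall is 140 mm long and its edge lies 72 mm from its hinge axis, which runs at case y = -83.5 mm, 8 mm above the table
- wall_front_edge (a point): middle of the free (upper, aluminium-edged) edge of the front wall, centred in its thickness; the wall is 154 mm long and its edge lies 72 mm from its hinge axis, which runs at case x = -73.5 mm, 8 mm above the table
- lid (a joint): opening angle of the lid in rad: 0 shut (level, its underside 83 mm above the table, at rest on gussets of the rear wall), growing as its front edge rises; 50 degrees = 0.873. Plywood lid 146 by 162 by 6 mm, 0.22 kg nominal (it may be up to 30 % lighter or heavier), in a free hinge: it falls shut when let go
- lid_hinge (a point): middle of the lid's hinge axis, at case x = +73 mm, 85 mm above the table, parallel to case y; does not move
- lid_tab (a point): point in the red lift tab, a plate 36 mm wide (along case y), 5 mm thick, 34 mm long, at the middle of the lid's front edge. Lid shut, it slopes 45 degrees up and toward the robot (case -x, +z), and this point (on its centre plane, 20 mm from its root) is at case x = -87 mm, 103 mm above the table. It turns with the lid: nearly upright at 50 degrees. Axes as the case's when shut
- brown_bottle_mid (a point): bystander: dark brown round bottle, 66 mm across, 224 mm tall; point half-way up
- pin_mid (a point): bystander: steel spindle pin standing upright, 26 mm across, 110 mm tall; point half-way up
- spanner_mid (a point): bystander: steel spanner lying flat, 159 mm long, 9 mm thick; its middle
- collar_a_mid (a point): bystander: small cream pump collar standing upright, 28 mm across, 34 mm tall; point half-way up
- collar_b_mid (a point): bystander: small white pump collar standing upright, 28 mm across, 34 mm tall; point half-way up
- collar_c_mid (a point): bystander: small cream pump collar standing upright, 28 mm across, 34 mm tall; point half-way up

How it is judged (in metres and radians):
On the way, in this order (a step that is already met when the one before it is completed fails the run):
1. all three walls stand upright while the lid is still shut (value of joint each of wall_left, wall_right, wall_front above 1.4 rad and value of joint lid below 0.12 rad), for 0.2 s.
2. the fingers hold the lid open at 50 degrees, walls still upright (value of joint each of wall_left, wall_right, wall_front above 1.4 rad and value of joint lid between 0.77 and 0.975 rad and contact force between the fingers and lid above 0.2 N), for 0.2 s.
At the end, for the whole second after the job is handed in: The left, right and front walls are upright (each above 1.40 rad, i.e. within 10 degrees of vertical) and the fingers still carry the lid (contact force above 0.2 N), at rest, open at 50 degrees within 5.9 degrees either way (0.77 to 0.975 rad). The program ends holding (all of step 2 and velocity of joint lid between -0.05 and 0.05 rad/s); the arm keeps its last pose, push and grip.
It fails at once if a bystander (bottle, collar, pin or spanner) is pushed more than 25 mm (distance of any of brown_bottle_mid, collar_a_mid, collar_b_mid, collar_c_mid, pin_mid, spanner_mid from where it was at the start of the episode above 0.025 m).
It also fails if it takes over 70 s, if anything falls off the work surface, if the arm or the gripper's body presses on something with over 40 N, if the wrist force passes 120 N, or if a joint passes its speed limit or range.

## Robot

A 6-joint arm with a two-finger parallel gripper is mounted at the origin on a cart in front of the work surface, level with it; the furniture and walls round the work are solid. World frame = base frame: x ahead of the robot, y to its left, z up, the work surface at z = 0. Lengths are in mm, angles in rad, forces in N, time in s.
With the tool pointing down it reaches from about 325 to 900 mm from the base axis. Payload 3.5 kg.
Tool frame: the origin (TCP) lies midway between the tips of the shut fingers; the grasp point (between the pads) lies 19 mm behind it; x points along the fingers, y is the direction in which the jaws open and shut, and the axes are right-handed (so a half turn about x gives the same grasp; the last joint's range is limited). The gripper opens to 85 mm and grips with 20 to 120 N. Pads are 22 mm wide; open, the fingers measure 114 mm over their backs; the gripper's body (76 mm by 85 mm) begins 54 mm behind the grasp point. The pads swing forward as they close: fully open they stand 13 mm farther back than shut.
Start: joints at [1.158, 0.276, -0.026, 1.268, 0, 1.467], TCP at [190.549, 595.242, 231.313] pointing down, gripper open.
Joint ranges: [-3.12, 3.12], [-0.85, 1.88], [-1.08, 1.24], [-1.95, 2.15], [-1.57, 1.53], [-3.14, 3.14]. Speed limits (rad/s): [2.57, 2.57, 3.14, 3.14, 3.14, 3.14].

## Interface

Orientations are given as a unit quaternion [w, x, y, z].
In Python, from bench import * gives the robot as it stands. The module is installed in compiled form; this text tells all that it offers.
- The arm moves only by the tool apply_moves, never from a script. Its arguments are lists of equal length, an entry for each row: "fingers": the closure, from 0 (fully open) to 1 (shut); "travel": the shift along the tool's x, y, z in mm, a list of three; "angular": the turn, a rotation vector about the tool's x, y, z in rad, a list of three. A call has 1 to 10 rows; each row is the pose to reach, as a shift and turn from the pose measured when the call began, along the tool's axes at that moment; what a row does not reach only later rows make up. A row lasts 1/12 s, in which the tool goes at most 41.7 mm and 7.16 degrees, less where a joint would pass 70% of its speed; a pose out of reach is approached as far as the arm can. A call with a gripper value outside its range is refused whole. The fingers move at their own pace and stop on an object; "newtons" is the grip in N (left out, the last holds). Time passes only in rows, so rows that repeat a pose let the fingers close. It gives the time, the measured TCP pose, the force and the opening at its end, in the units of the state.
- state(): the state, without advancing time (a new reading comes with each control period).
- read_camera(name): name is "scene" or "top" or "wrist"; returns the picture (480x640x3 uint8, red, green, blue); there is no depth.
- camera_model(name): a dict with "intrinsics" (3x3 intrinsics, pixels), "cam_to_world" (4x4, takes a point from camera to world coordinates). Camera axes: x right, y up, looking along -z (the intrinsics and any distortion apply to the point x, -y, -z); pixel columns grow to the right and rows downward; lengths in mm; the calibration is good to about 2 mm. A picture is of the moment at which its call begins: read the wrist's pose just before it. camera_model takes no time and is no camera call; for the wrist camera it gives the pose at the moment of the call.
- finish_job(): hands the job in, once; it reports no verdict.
The state is a dict: "t": time; "joint_pos": joint angles; "joint_velocities": joint speeds; "effort": joint torques, N m; "tcp_pos": TCP position; "tool_rot": TCP orientation; "ft_force": force on the tool from outside, world axes, zero at the start; "wrist_torque": the same for the moment, N m; "grip_width": finger opening in mm.
Only numpy, scipy, OpenCV 4.12 (cv2) and the standard library are available. Lean on these libraries where they do the work, as an engineer would, in place of code of your own. Each camera call takes 0.05 s, during which the arm holds its last target. There are 200 camera calls.

## Working session

There is one attempt and no reset: what is moved stays moved. The work goes in short steps, Python scripts to look and compute and a tool call to move; the robot and the scene stay as the last step left them, time stands still between calls to the robot, and variables do not carry over. Pictures are saved under pics/ and viewed, about 8 in all and at most 12, crops included, and the job is handed in when it is done.

Besides the shell and the picture viewer there is one more tool, called after "Emit:" as a command line: name --argument value ..., lists and objects as JSON in quotes. apply_moves: Moves the arm, as the interface text tells. Its arguments: {"type":"object","properties":{"fingers":{"type":"array"},"travel":{"type":"array"},"angular":{"type":"array"},"newtons":{"type":"number"}},"required":["fingers","travel","angular"]}

```bash
mkdir -p pics
python3 - <<'E'
from bench import *
import cv2,numpy as np
for n in("scene","top"):
    im=read_camera(n); cv2.imwrite(f"pics/{n}0.png",im[:,:,::-1]); m=camera_model(n); print(n,np.round(m["intrinsics"],1).tolist(),np.round(m["cam_to_world"],3).tolist(),[k for k in m])
s=state();print(s)
E
```

```text
scene [[570.1, 0.0, 305.6], [0.0, 570.1, 236.1], [0.0, 0.0, 1.0]] [[0.443, 0.542, -0.714, -316.718], [-0.896, 0.262, -0.358, -416.509], [-0.007, 0.799, 0.602, 822.298], [0.0, 0.0, 0.0, 1.0]] ['intrinsics', 'cam_to_world']
top [[442.5, 0.0, 328.9], [0.0, 442.5, 241.4], [0.0, 0.0, 1.0]] [[0.009, 0.983, -0.181, 354.559], [-1.0, 0.006, -0.019, 14.539], [-0.018, 0.181, 0.983, 1072.091], [0.0, 0.0, 0.0, 1.0]] ['intrinsics', 'cam_to_world']
{'t': 0.1, 'joint_pos': array([ 1.15757440e+00,  2.77063522e-01, -2.77448769e-02,  1.26800377e+00,
        7.94000017e-06,  1.46741155e+00]), 'joint_velocities': array([ 2.02449580e-03, -8.46159764e-04,  3.24180864e-03, -2.39989227e-04,
       -1.40309827e-03, -6.47463744e-06]), 'effort': array([ 4.46462864e-04, -4.46708536e+01,  2.96128643e+01,  8.46437586e-03,
       -1.05885927e-04, -6.92305861e-06]), 'tcp_pos': array([190.27763251, 594.58944585, 230.26689326]), 'tool_rot': array([ 0.69845342,  0.10841793,  0.69882295, -0.10979462]), 'ft_force': array([ 0.42876987,  0.14538968, -0.18976783]), 'wrist_torque': array([-0.01361555, -0.00010515,  0.02323341]), 'grip_width': 85.44165068674386}
```

View pics/scene0.png

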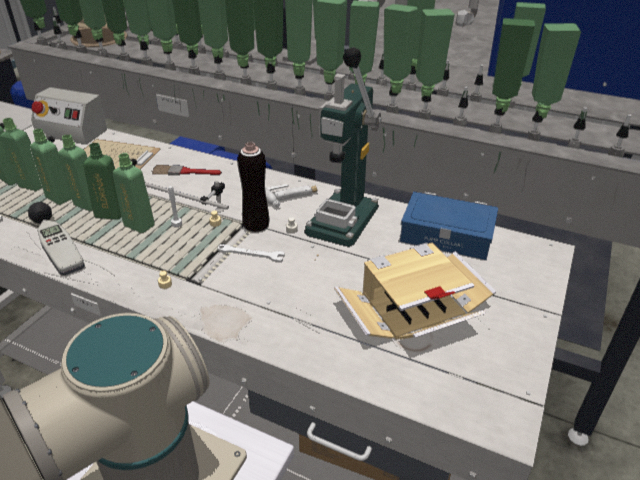

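View pics/top0.png

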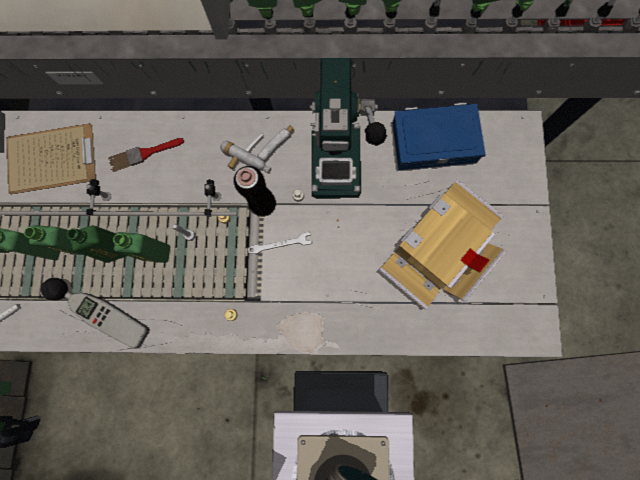

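The case is at about (450,245) in top and (430,295) in scene, turned roughly 35° clockwise; the bystanders are all to its left. I'll enlarge the case in both views.

Run:
```python
import cv2,numpy as np
a=cv2.imread("pics/top0.png")[170:320,370:520]; b=cv2.imread("pics/scene0.png")[230:360,330:500]
a=cv2.resize(a,None,fx=4,fy=4,interpolation=cv2.INTER_CUBIC);b=cv2.resize(b,None,fx=4.5,fy=4.5,interpolation=cv2.INTER_CUBIC)
cv2.imwrite("pics/ta.png",a);cv2.imwrite("pics/sb.png",b)
```

```text
(no output)
```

View pics/ta.png

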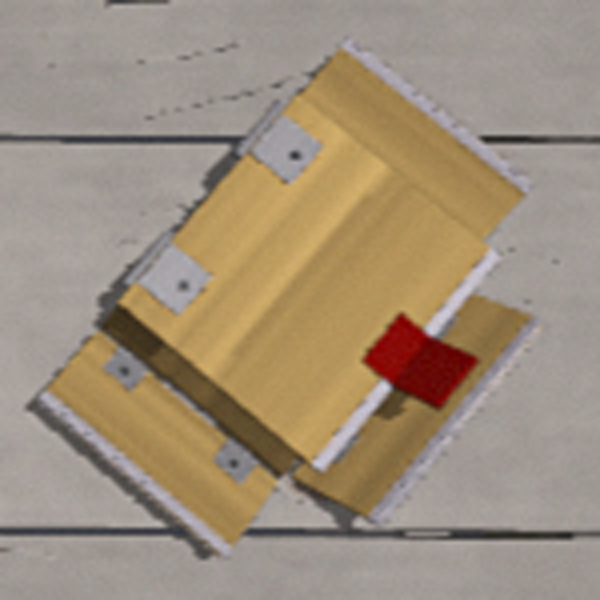

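View pics/sb.png

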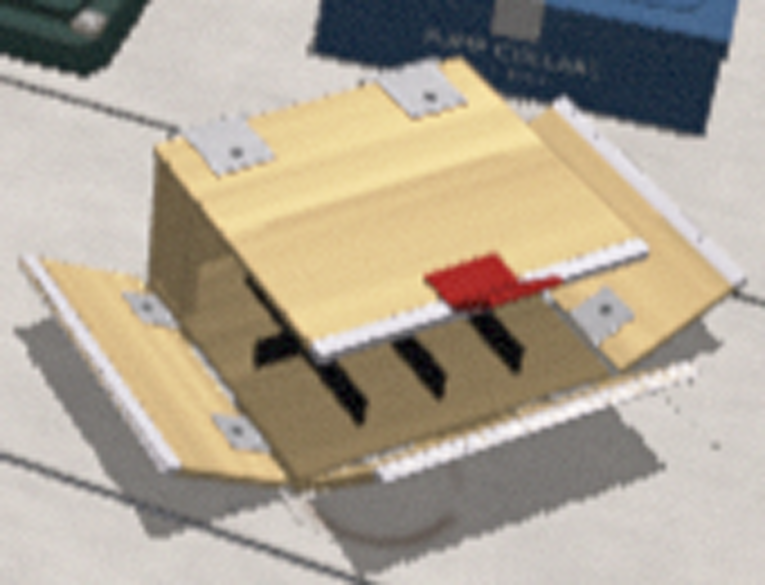

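Top crop: the lid's front edge runs (318,470)→(498,250), the hinge side is upper left, the tab is at about (420,360). The left wall's edge runs (35,400)→(225,552), the right's (348,42)→(528,185) and the front's (378,520)→(540,318). The scene crop shows the same corners. I'll fit the case pose and wall angles to them.

```bash
cat > h.py <<'E'
from bench import *
import numpy as np
from scipy.optimize import least_squares
from scipy.spatial.transform import Rotation as R
def proj(n,P,m=None):
    m=m or camera_model(n);T=np.array(m["cam_to_world"]);K=np.array(m["intrinsics"])
    c=(np.atleast_2d(P)-T[:3,3])@T[:3,:3]; q=np.c_[c[:,0],-c[:,1],-c[:,2]]@K.T
    return q[:,:2]/q[:,2:]
def c2w(P,c): # case -> world
    a=c[2];P=np.atleast_2d(P);return np.c_[c[0]+np.cos(a)*P[:,0]-np.sin(a)*P[:,1],c[1]+np.sin(a)*P[:,0]+np.cos(a)*P[:,1],P[:,2]]
def edge(w,th,s,r=72): # point on free edge, s along wall
    d=r*np.cos(th);z=8+r*np.sin(th)
    return {'l':[s,83.5+d,z],'r':[s,-83.5-d,z],'f':[-73.5-d,s,z]}[w]
def tool():
    s=state();q=s["tool_rot"];return s,R.from_quat([q[1],q[2],q[3],q[0]])
E
python3 - <<'E'
from h import *
T=np.array([[318,470],[498,250],[118,300],[300,92],[35,400],[225,552],[348,42],[528,185],[378,520],[540,318]])/4+[370,170]
S=np.array([[320,358],[648,243],[155,148],[465,60],[28,258],[170,470],[560,100],[742,282],[380,475],[692,368]])/4.5+[330,230]
def mod(p):
    return c2w([[-73,81,89],[-73,-81,89],[73,81,89],[73,-81,89],edge('l',p[3],70),edge('l',p[3],-70),edge('r',p[4],70),edge('r',p[4],-70),edge('f',p[5],77),edge('f',p[5],-77)],p)
f=lambda p:np.r_[(proj("top",mod(p))-T),(proj("scene",mod(p))-S)].ravel()
r=least_squares(f,[500,-250,.9,.7,.7,.7],loss='soft_l1')
print(np.round(r.x,3));print(np.round(f(r.x).reshape(-1,2),1).tolist())
c=r.x
print("edges",np.round(c2w([edge('l',c[3],0),edge('r',c[4],0),edge('f',c[5],0),[-87,0,103],[73,0,85]],c)))
s,Q=tool();print(np.round(Q.as_matrix(),2))
E
```

```text
[ 5.41952e+02 -2.31360e+02  8.63000e-01  5.45000e-01  5.08000e-01
  1.39100e+02]
[[0.5, 0.5], [0.3, 1.1], [-0.8, 0.3], [-1.3, -0.3], [0.9, -0.2], [0.4, 1.8], [0.1, -1.2], [1.8, -0.1], [0.2, 1.3], [1.2, 0.7], [-0.5, -1.4], [0.0, 0.5], [-1.2, -1.4], [-1.6, -1.4], [-1.5, -0.2], [-0.4, -0.4], [0.8, -0.2], [1.3, -0.7], [0.2, -0.7], [1.3, -1.1]]
edges [[ 432. -137.   45.]
 [ 653. -327.   43.]
 [ 464. -322.   63.]
 [ 485. -297.  103.]
 [ 589. -176.   85.]]
[[-0.    0.3   0.95]
 [-0.    0.95 -0.3 ]
 [-1.   -0.   -0.  ]]
```

```bash
cat >> h.py <<'E'
C=[541.95,-231.36,.863]
def go(p,tilt=0,world=False):
    s,Q=tool();t=s["tcp_pos"];w=np.array(p,float) if world else c2w([p],C)[0]
    a=R.from_euler('z',C[2]).as_matrix();k=np.radians(tilt)
    M=a@np.array([[np.sin(k),np.cos(k),0],[0,0,-1],[-np.cos(k),np.sin(k),0]])
    print("travel",np.round(Q.inv().apply(w-t),1).tolist(),"angular",np.round((Q.inv()*R.from_matrix(M)).as_rotvec(),3).tolist())
def where():
    s,Q=tool();d=s["tcp_pos"]-[C[0],C[1],0];d=R.from_euler('z',-C[2]).apply(d)
    print("t",round(s["t"],2),"case",np.round(d,1),"F case",np.round(R.from_euler('z',-C[2]).apply(s["ft_force"]),1),"w",round(s["grip_width"],1),"q",np.round(s["joint_pos"],2))
    return d
E
python3 - <<'E'
from h import *
where();go([340,250,230],world=True);go([0,180,150])
E
```

```text
t 0.1 case [398.9 804.2 230.3] F case [ 0.4 -0.2 -0.2] w 85.4 q [ 1.16  0.28 -0.03  1.27  0.    1.47]
travel [0.8, -282.5, 247.7] angular [0.398, 0.0, 0.002]
travel [81.4, -609.5, 420.8] angular [0.398, 0.0, 0.002]
```

Emit:
apply_moves --fingers '[1, 1, 1, 1, 1, 1, 1, 1, 1]' --travel '[[0, -282, 248], [0, -282, 248], [0, -282, 248], [0, -282, 248], [0, -282, 248], [0, -282, 248], [0, -282, 248], [0, -282, 248], [0, -282, 248]]' --angular '[[0.398, 0, 0], [0.398, 0, 0], [0.398, 0, 0], [0.398, 0, 0], [0.398, 0, 0], [0.398, 0, 0], [0.398, 0, 0], [0.398, 0, 0], [0.398, 0, 0]]' --newtons 40

```text
t: 0.85
tcp_pos: [340.0, 249.4, 230.5]
tool_rot: [0.663, 0.244, 0.663, -0.246]
ft_force: [0.8, 0.3, 0.2]
grip_width: 0.3
```

```bash
python3 -c "
from h import *
where();go([0,180,150]);go([0,180,28])"
```

```text
t 0.85 case [233.9 466.  230.5] F case [ 0.8 -0.4  0.2] w 0.3 q [ 0.48 -0.09 -0.43  1.23 -0.    1.19]
travel [81.2, -234.0, 285.8] angular [0.001, 0.001, 0.002]
travel [203.2, -233.7, 285.7] angular [0.001, 0.001, 0.002]
```

Emit:
apply_moves --fingers '[1, 1, 1, 1, 1, 1, 1, 1, 1, 1]' --travel '[[80, -234, 286], [80, -234, 286], [80, -234, 286], [80, -234, 286], [80, -234, 286], [80, -234, 286], [80, -234, 286], [80, -234, 286], [80, -234, 286], [80, -234, 286]]' --angular '[[0, 0, 0], [0, 0, 0], [0, 0, 0], [0, 0, 0], [0, 0, 0], [0, 0, 0], [0, 0, 0], [0, 0, 0], [0, 0, 0], [0, 0, 0]]'

```text
t: 1.68
tcp_pos: [406.0, -119.9, 150.1]
tool_rot: [0.663, 0.245, 0.662, -0.249]
ft_force: [0.1, 0.1, 1.2]
grip_width: 0.1
```

```bash
python3 -c "
from h import *
where();go([0,180,28])
import cv2;cv2.imwrite('pics/w1.png',read_camera('wrist')[:,:,::-1])"
```

```text
t 1.68 case [ -3.7 175.8 150.1] F case [0.2 0.  1.2] w 0.1 q [-0.44 -0.02 -0.55  1.04 -0.    0.28]
travel [122.1, 4.2, -4.5] angular [-0.006, 0.002, 0.004]
```

View pics/w1.png

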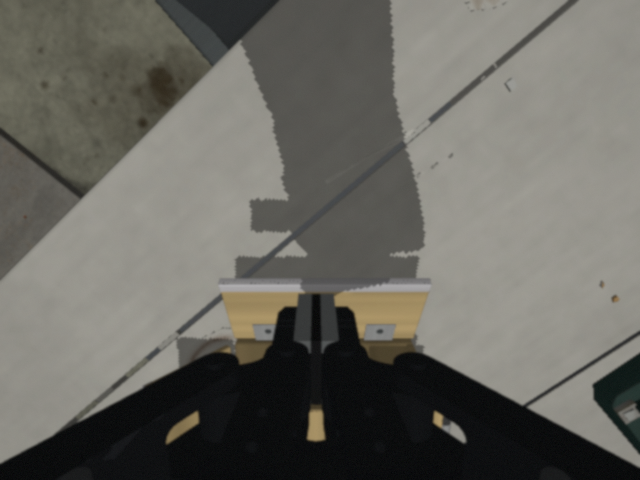

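The wrist view shows the left wall's edge at row 285, spanning columns 220–430, parallel to the tool and centred on the fingers. Next I go down outside it.

Emit:
apply_moves --fingers '[1, 1, 1, 1]' --travel '[[122, 4, -5], [122, 4, -5], [122, 4, -5], [122, 4, -5]]' --angular '[[0, 0, 0], [0, 0, 0], [0, 0, 0], [0, 0, 0]]'

```text
t: 2.07
tcp_pos: [396.7, -107.8, 22.1]
tool_rot: [0.657, 0.246, 0.668, -0.247]
ft_force: [-2.3, 1.3, -0.7]
grip_width: 0.0
```

```bash
python3 -c "
from h import *
where();print(proj('wrist',c2w([edge('l',.545,0)],C)));go([0,98,48])"
```

```text
t 2.07 case [ -0.5 190.7  22.1] F case [-0.5  2.6 -0.7] w 0.0 q [-0.42  0.14 -0.71  0.74 -0.    0.29]
[[315.17279668 458.41643832]]
travel [-27.2, 0.7, 92.3] angular [-0.004, -0.015, 0.007]
```

Emit:
apply_moves --fingers '[1, 1, 1, 1, 1, 1, 1, 1, 1, 1]' --travel '[[-5, 0, 20], [-6, 0, 35], [-8, 0, 45], [-10, 0, 55], [-13, 0, 65], [-16, 0, 72], [-19, 0, 79], [-22, 0, 85], [-25, 0, 90], [-27, 0, 93]]' --angular '[[0, -0.01, 0.007], [0, -0.01, 0.007], [0, -0.01, 0.007], [0, -0.01, 0.007], [0, -0.01, 0.007], [0, -0.01, 0.007], [0, -0.01, 0.007], [0, -0.01, 0.007], [0, -0.01, 0.007], [0, -0.01, 0.007]]'

```text
t: 2.9
tcp_pos: [449.2, -153.9, 45.3]
tool_rot: [0.648, 0.25, 0.679, -0.24]
ft_force: [-0.8, 0.2, 1.5]
grip_width: 0.2
```

Emit:
apply_moves --fingers '[1, 1]' --travel '[[0, 0, 2], [0, 0, 3]]' --angular '[[0, 0, 0], [0, 0, 0]]'

```text
t: 3.07
tcp_pos: [451.6, -154.7, 47.6]
tool_rot: [0.648, 0.249, 0.679, -0.239]
ft_force: [-0.6, -0.2, -0.3]
grip_width: -0.2
```

```bash
python3 -c "
from h import *
where()"
```

```text
t 3.07 case [ -0.5 118.5  47.6] F case [-0.5  0.3 -0.3] w -0.2 q [-0.47  0.22 -0.53  0.86  0.01  0.23]
```

```bash
python3 -c "
from h import *
where();go([0,98,48])"
```

```text
t 3.07 case [ -0.5 118.5  47.6] F case [-0.5  0.3 -0.3] w -0.2 q [-0.47  0.22 -0.53  0.86  0.01  0.23]
travel [-1.3, 0.5, 20.4] angular [0.003, -0.045, 0.001]
```

Emit:
apply_moves --fingers '[1, 1, 1, 1]' --travel '[[-1, 0, 8], [-1, 0, 14], [-1, 0, 20], [-1, 0, 21]]' --angular '[[0, -0.02, 0], [0, -0.045, 0], [0, -0.045, 0], [0, -0.045, 0]]'

```text
t: 3.4
tcp_pos: [467.9, -168.1, 48.9]
tool_rot: [0.663, 0.244, 0.664, -0.244]
ft_force: [-5.0, 4.7, 5.0]
grip_width: 0.2
```

```bash
python3 -c "
from h import *
where();go([0,96,48])"
```

```text
t 3.4 case [-0.1 97.4 48.9] F case [0.3 6.9 5. ] w 0.2 q [-0.48  0.23 -0.52  0.83  0.    0.23]
travel [0.8, 0.1, 1.4] angular [0.003, -0.002, 0.0]
```

Emit:
apply_moves --fingers '[1, 1, 1]' --travel '[[0, 0, 2], [0, 0, 4], [0, 0, 5]]' --angular '[[0, 0, 0], [0, 0, 0], [0, 0, 0]]'

```text
t: 3.65
tcp_pos: [467.8, -168.1, 48.6]
tool_rot: [0.659, 0.246, 0.668, -0.242]
ft_force: [-11.7, 11.9, 12.3]
grip_width: 0.0
```

```bash
python3 -c "
from h import *
where();go([0,130,48]);go([-60,150,150])
import cv2;im=read_camera('wrist');im2=read_camera('scene')[200:380,320:520];cv2.imwrite('pics/w2.png',np.hstack([cv2.resize(im,(400,300)),cv2.resize(im2,(333,300))])[:,:,::-1])"
```

```text
t 3.65 case [-0.2 97.5 48.6] F case [ 1.4 16.7 12.3] w 0.0 q [-0.48  0.23 -0.51  0.84  0.    0.23]
travel [1.1, 0.3, -32.5] angular [0.003, -0.014, -0.0]
travel [-100.7, -59.6, -54.1] angular [0.003, -0.014, -0.0]
```

View pics/w2.png

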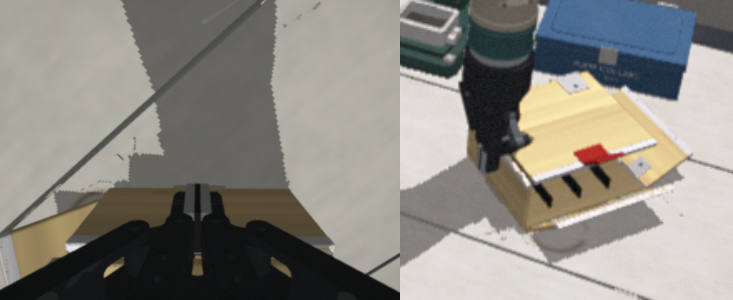

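The left wall stands upright against its stop (17 N reaction, contact at y=97.5 as predicted). Next is the front wall, pushed at case y≈+64.

Emit:
apply_moves --fingers '[1, 1, 1, 1, 1, 1, 1, 1, 1]' --travel '[[0, 0, -35], [0, -35, -42], [0, -75, -42], [0, -115, -42], [0, -155, -42], [0, -170, -30], [0, -170, 5], [0, -170, 33], [0, -170, 33]]' --angular '[[0, -0.01, 0], [0, -0.01, 0], [0, -0.01, 0], [0, -0.01, 0], [0, -0.01, 0], [0, -0.01, 0], [0, -0.01, 0], [0, -0.01, 0], [0, -0.01, 0]]'

```text
t: 4.5
tcp_pos: [389.2, -327.4, 50.9]
tool_rot: [0.666, 0.243, 0.661, -0.246]
ft_force: [0.2, -0.6, 0.5]
grip_width: 0.3
```

```bash
python3 -c "
from h import *
where();go([-91,64,50])"
```

```text
t 4.5 case [-172.3   53.6   50.9] F case [-0.3 -0.6  0.5] w 0.3 q [-0.83  0.24 -0.5   0.82 -0.   -0.12]
travel [0.7, 81.3, -10.3] angular [0.001, 0.009, 0.001]
```

Slow push inward.

Emit:
apply_moves --fingers '[1, 1, 1, 1, 1, 1, 1, 1, 1, 1]' --travel '[[0, 12, -10], [0, 24, -10], [0, 34, -10], [0, 42, -10], [0, 50, -10], [0, 58, -10], [0, 64, -10], [0, 70, -10], [0, 76, -10], [0, 81, -10]]' --angular '[[0, 0.009, 0], [0, 0.009, 0], [0, 0.009, 0], [0, 0.009, 0], [0, 0.009, 0], [0, 0.009, 0], [0, 0.009, 0], [0, 0.009, 0], [0, 0.009, 0], [0, 0.009, 0]]'

```text
t: 5.33
tcp_pos: [434.5, -258.1, 50.9]
tool_rot: [0.664, 0.244, 0.664, -0.245]
ft_force: [-0.6, -0.7, 0.6]
grip_width: 0.2
```

```bash
python3 -c "
from h import *
where();go([-90,64,50])"
```

```text
t 5.33 case [-90.1  64.2  50.9] F case [-0.9  0.   0.6] w 0.2 q [-0.66  0.24 -0.5   0.83 -0.    0.04]
travel [0.9, 0.1, 0.2] angular [0.002, 0.001, 0.001]
```

Emit:
apply_moves --fingers '[1, 1, 1, 1]' --travel '[[0, 3, 0], [0, 5, 0], [0, 7, 0], [0, 8, 0]]' --angular '[[0, 0, 0], [0, 0, 0], [0, 0, 0], [0, 0, 0]]'

```text
t: 5.67
tcp_pos: [435.1, -257.1, 51.0]
tool_rot: [0.661, 0.238, 0.666, -0.252]
ft_force: [-18.6, -20.4, 7.5]
grip_width: 0.1
```

```bash
python3 -c "
from h import *
where();go([-80,64,50])"
```

```text
t 5.67 case [-89.   64.4  51. ] F case [-27.6   0.9   7.5] w 0.1 q [-0.65  0.24 -0.5   0.84 -0.02  0.06]
travel [0.8, 9.0, 0.4] angular [-0.0, 0.001, 0.022]
```

The front wall is against its stop (28 N at x=-89). Now over the lid to the right wall.

Emit:
apply_moves --fingers '[1, 1, 1, 1, 1, 1, 1, 1, 1, 1]' --travel '[[0, -35, 0], [-40, -45, 0], [-80, -45, 0], [-110, -40, 20], [-115, 89, 249], [-115, 89, 249], [-115, 89, 249], [-115, 89, 249], [-115, 89, 249], [-115, 89, 249]]' --angular '[[0, 0, 0.022], [0, 0, 0.022], [0, 0, 0.022], [0, 0, 0.022], [0, 0, 0.022], [0, 0, 0.022], [0, 0, 0.022], [0, 0, 0.022], [0, 0, 0.022], [0, 0, 0.022]]'

```text
t: 6.5
tcp_pos: [672.8, -345.0, 162.1]
tool_rot: [0.663, 0.245, 0.664, -0.244]
ft_force: [1.2, -0.9, 1.0]
grip_width: 0.2
```

```bash
python3 -c "
from h import *
where();go([0,-190,165])"
```

```text
t 6.5 case [  -1.2 -173.3  162.1] F case [ 0.1 -1.5  1. ] w 0.2 q [-0.56  0.55  0.22  1.25  0.    0.15]
travel [-3.0, 1.2, 16.7] angular [0.001, -0.003, -0.001]
```

Emit:
apply_moves --fingers '[1, 1, 1, 1, 1, 1]' --travel '[[5, 1, 17], [40, 1, 17], [80, 1, 17], [115, 1, 17], [134, 1, 17], [134, 1, 17]]' --angular '[[0, 0, 0], [0, 0, 0], [0, 0, 0], [0, 0, 0], [0, 0, 0], [0, 0, 0]]'

```text
t: 7.0
tcp_pos: [681.1, -349.7, 18.7]
tool_rot: [0.657, 0.246, 0.67, -0.242]
ft_force: [-1.0, 0.6, -1.3]
grip_width: 0.1
```

```bash
python3 -c "
from h import *
where();go([0,-98,50])"
```

```text
t 7.0 case [   0.5 -182.7   18.7] F case [-0.2  1.1 -1.3] w 0.1 q [-0.56  0.68  0.13  1.04  0.    0.15]
travel [-29.7, -0.3, -85.2] angular [0.003, -0.018, 0.0]
```

Emit:
apply_moves --fingers '[1, 1, 1, 1, 1, 1, 1, 1, 1, 1]' --travel '[[-5, 0, -10], [-6, 0, -22], [-8, 0, -34], [-10, 0, -44], [-13, 0, -53], [-16, 0, -61], [-20, 0, -68], [-24, 0, -74], [-27, 0, -79], [-30, 0, -84]]' --angular '[[0, -0.018, 0], [0, -0.018, 0], [0, -0.018, 0], [0, -0.018, 0], [0, -0.018, 0], [0, -0.018, 0], [0, -0.018, 0], [0, -0.018, 0], [0, -0.018, 0], [0, -0.018, 0]]'

```text
t: 7.83
tcp_pos: [616.4, -294.4, 49.8]
tool_rot: [0.663, 0.244, 0.665, -0.244]
ft_force: [1.5, -1.0, -1.4]
grip_width: -0.0
```

```bash
python3 -c "
from h import *
where();go([0,-96,50])"
```

```text
t 7.83 case [  0.5 -97.6  49.8] F case [ 0.2 -1.8 -1.4] w -0.0 q [-0.54  0.51 -0.09  0.97 -0.    0.16]
travel [-0.2, -0.5, -1.6] angular [0.003, -0.003, 0.001]
```

Emit:
apply_moves --fingers '[1, 1, 1, 1]' --travel '[[0, 0, -2], [0, 0, -4], [0, 0, -6], [0, 0, -8]]' --angular '[[0, 0, 0], [0, 0, 0], [0, 0, 0], [0, 0, 0]]'

```text
t: 8.17
tcp_pos: [616.2, -294.3, 50.5]
tool_rot: [0.668, 0.242, 0.659, -0.246]
ft_force: [16.0, -13.2, -12.7]
grip_width: 0.1
```

```bash
python3 -c "
from h import *
where()"
```

```text
t 8.17 case [  0.4 -97.3  50.5] F case [  0.4 -20.8 -12.7] w 0.1 q [-0.54  0.5  -0.1   0.95 -0.    0.17]
```

All three walls are up. I retreat, rise, and turn the tool to 45° in front of the tab with the gripper opening.

Emit:
apply_moves --fingers '[1, 1, 1, 1, 1, 0.4, 0.4, 0.4, 0.4, 0.4]' --travel '[[0, 0, 40], [-40, 0, 45], [-80, 0, 45], [-120, 0, 40], [-160, 0, 20], [-170, -150, -97], [-170, -150, -97], [-170, -150, -97], [-170, -150, -97], [-170, -150, -97]]' --angular '[[0, 0, 0], [0, 0, 0], [0, 0, 0], [0, 0, 0], [0, 0, 0], [0, 0, 0.12], [0, 0, 0.24], [0, 0, 0.36], [0, 0, 0.48], [0, 0, 0.6]]'

```text
t: 9.0
tcp_pos: [440.5, -343.2, 220.7]
tool_rot: [0.711, 0.428, 0.556, -0.037]
ft_force: [0.4, 0.4, -1.1]
grip_width: 51.4
```

```bash
python3 -c "
from h import *
where();go([-122,0,138],45)"
```

```text
t 9.0 case [-150.9    4.3  220.7] F case [ 0.6 -0.  -1.1] w 51.4 q [-1.07  0.26 -0.18  1.35  0.57 -0.43]
travel [84.6, -23.2, 3.2] angular [0.01, 0.011, 0.181]
```

Emit:
apply_moves --fingers '[0.4, 0.4, 0.4, 0.4, 0.4]' --travel '[[30, -23, 3], [60, -23, 3], [84, -23, 3], [84, -23, 3], [84, -23, 3]]' --angular '[[0.01, 0.01, 0.1], [0.01, 0.01, 0.181], [0.01, 0.01, 0.181], [0.01, 0.01, 0.181], [0.01, 0.01, 0.181]]'

```text
t: 9.42
tcp_pos: [461.5, -322.1, 137.5]
tool_rot: [0.705, 0.482, 0.52, 0.028]
ft_force: [-0.1, -0.1, 0.7]
grip_width: 50.8
```

```bash
python3 -c "
from h import *
where();go([-77.5,0,93.5],45);p=c2w([[-87,0,103],[-97,18,113],[-97,-18,113]],C);m=camera_model('wrist');im=read_camera('wrist');print(proj('wrist',p,m))
import cv2;im2=read_camera('scene')[200:380,320:520];cv2.imwrite('pics/w3.png',np.hstack([cv2.resize(im,(400,300)),cv2.resize(im2,(333,300))])[:,:,::-1])"
```

```text
t 9.42 case [-121.3    2.1  137.5] F case [-0.2  0.   0.7] w 50.8 q [-1.08  0.41 -0.26  1.26  0.72 -0.51]
travel [62.0, -0.2, 2.3] angular [-0.003, -0.003, -0.002]
[[315.24340722 273.76142992]
 [315.15308687 248.06957916]
 [315.43016188 319.56022305]]
```

View pics/w3.png

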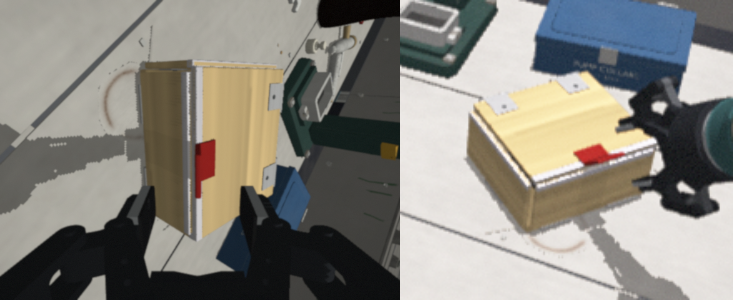

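The wrist view shows the tab's edge at display column ~197, rows 143–195, midway between the fingers and matching the prediction (197, 155–200). The scene crop shows all three walls upright. I advance and grip.

Emit:
apply_moves --fingers '[0.4, 0.4, 0.4, 0.4, 1, 1, 1, 1, 1, 1]' --travel '[[25, 0, 2], [45, 0, 2], [60, 0, 2], [60, 0, 2], [60, 0, 2], [60, 0, 2], [60, 0, 2], [60, 0, 2], [60, 0, 2], [60, 0, 2]]' --angular '[[0, 0, 0], [0, 0, 0], [0, 0, 0], [0, 0, 0], [0, 0, 0], [0, 0, 0], [0, 0, 0], [0, 0, 0], [0, 0, 0], [0, 0, 0]]' --newtons 50

```text
t: 10.35
tcp_pos: [492.1, -295.3, 98.0]
tool_rot: [0.708, 0.479, 0.518, 0.026]
ft_force: [-0.7, -4.3, -0.1]
grip_width: 3.9
```

```bash
cat >> h.py <<'E'
def lidpose(phi,P0):
    k=np.radians(phi);x,z=P0[0]-73,P0[2]-85
    return [73+x*np.cos(k)+z*np.sin(k),P0[1],85-x*np.sin(k)+z*np.cos(k)]
E
python3 -c "
from h import *
d=where();print(d.tolist())
for a in (5,10,15,20,25,30,35,40,45,50): print(a,end=' ');go(lidpose(a,d),45-a)"
```

```text
t 10.35 case [-81.   -3.7  98. ] F case [-3.7 -2.2 -0.1] w 3.9 q [-1.01  0.44 -0.31  1.11  0.74 -0.42]
[-80.9625046602756, -3.7313188423681773, 97.97850051674064]
5 travel [-8.3, 10.6, 0.1] angular [0.002, 0.004, -0.085]
10 travel [-15.6, 22.0, 0.1] angular [0.002, 0.004, -0.172]
15 travel [-21.9, 33.9, 0.2] angular [0.002, 0.004, -0.259]
20 travel [-27.1, 46.3, 0.2] angular [0.002, 0.004, -0.347]
25 travel [-31.2, 59.2, 0.2] angular [0.001, 0.004, -0.434]
30 travel [-34.2, 72.3, 0.3] angular [0.001, 0.004, -0.521]
35 travel [-36.0, 85.6, 0.3] angular [0.001, 0.004, -0.608]
40 travel [-36.7, 99.1, 0.3] angular [0.001, 0.004, -0.696]
45 travel [-36.2, 112.6, 0.4] angular [0.001, 0.004, -0.783]
50 travel [-34.5, 126.0, 0.4] angular [0.0, 0.004, -0.87]
```

Emit:
apply_moves --fingers '[1, 1, 1, 1, 1, 1, 1, 1, 1, 1]' --travel '[[-4, 5, 0], [-8, 11, 0], [-12, 16, 0], [-16, 22, 0], [-19, 28, 0], [-22, 34, 0], [-25, 40, 0], [-27, 46, 0], [-29, 53, 0], [-31, 59, 0]]' --angular '[[0, 0, -0.042], [0, 0, -0.085], [0, 0, -0.13], [0, 0, -0.172], [0, 0, -0.216], [0, 0, -0.259], [0, 0, -0.303], [0, 0, -0.347], [0, 0, -0.39], [0, 0, -0.434]]'

```text
t: 11.18
tcp_pos: [505.2, -280.2, 162.2]
tool_rot: [0.697, 0.356, 0.609, -0.128]
ft_force: [1.8, -0.2, -1.4]
grip_width: 3.8
```

```bash
python3 -c "
from h import *
d=where();P0=[-81,-3.7,98];print(np.degrees(np.arctan2(d[2]-85,73-d[0])-np.arctan2(13,154)))
for a in (30,35,40,45,50): print(a,end=' ');go(lidpose(a,P0),45-a)"
```

```text
t 11.18 case [-61.   -3.8 162.2] F case [ 1.  -1.5 -1.4] w 3.8 q [-0.79  0.24 -0.27  1.09  0.35 -0.09]
25.131997569292864
30 travel [-7.9, 10.5, -0.1] angular [-0.0, 0.005, -0.085]
35 travel [-15.2, 21.8, -0.1] angular [-0.0, 0.005, -0.173]
40 travel [-21.5, 33.7, -0.0] angular [-0.001, 0.005, -0.26]
45 travel [-26.7, 46.2, 0.0] angular [-0.001, 0.005, -0.347]
50 travel [-30.8, 59.0, 0.0] angular [-0.001, 0.005, -0.435]
```

The force of about -1.4 N shows the tool carries the lid at 25°. On to 50°.

Emit:
apply_moves --fingers '[1, 1, 1, 1, 1, 1, 1, 1, 1, 1]' --travel '[[-4, 5, 0], [-8, 10, 0], [-12, 16, 0], [-15, 22, 0], [-19, 28, 0], [-22, 34, 0], [-24, 40, 0], [-27, 46, 0], [-29, 53, 0], [-31, 59, 0]]' --angular '[[0, 0, -0.042], [0, 0, -0.085], [0, 0, -0.13], [0, 0, -0.173], [0, 0, -0.216], [0, 0, -0.26], [0, 0, -0.303], [0, 0, -0.347], [0, 0, -0.39], [0, 0, -0.434]]'

```text
t: 12.02
tcp_pos: [534.7, -246.0, 212.0]
tool_rot: [0.654, 0.216, 0.671, -0.275]
ft_force: [1.8, -1.7, -2.6]
grip_width: 4.2
```

Emit:
apply_moves --fingers '[1, 1, 1, 1, 1, 1]' --travel '[[0, 0, 0], [0, 0, 0], [0, 0, 0], [0, 0, 0], [0, 0, 0], [0, 0, 0]]' --angular '[[0, 0, 0], [0, 0, 0], [0, 0, 0], [0, 0, 0], [0, 0, 0], [0, 0, 0]]'

```text
t: 12.52
tcp_pos: [534.5, -246.2, 211.7]
tool_rot: [0.653, 0.216, 0.671, -0.275]
ft_force: [0.4, -0.5, 0.1]
grip_width: 3.4
```

```bash
python3 -c "
from h import *
d=where();P0=[-81,-3.7,98];print(np.degrees(np.arctan2(d[2]-85,73-d[0])-np.arctan2(13,154)));go(lidpose(50,P0),-5)
import cv2;im=read_camera('scene')[190:390,320:530];cv2.imwrite('pics/f.png',cv2.resize(im,None,fx=3,fy=3)[:,:,::-1]);print(state()['joint_velocities'])
k=np.radians(50);L=lambda x,y,z:(lambda q:[q[0],y,q[2]])(lidpose(50,[x,y,z]))
print((proj('scene',c2w([L(-73,81,89),L(-73,-81,89)],C))-[320,190])*3)
"
```

```text
t 12.52 case [-16.2  -4.  211.7] F case [-0.1 -0.7  0.1] w 3.4 q [-0.5   0.24 -0.12  1.22 -0.09  0.21]
50.04793477602149
travel [0.4, 0.2, -0.3] angular [-0.003, 0.005, -0.0]
[ 0.00460947  0.00157243  0.00077008  0.00198376 -0.00662567  0.00162764]
[[211.36028736 160.41075822]
 [438.32479029  96.66678838]]
```

View pics/f.png

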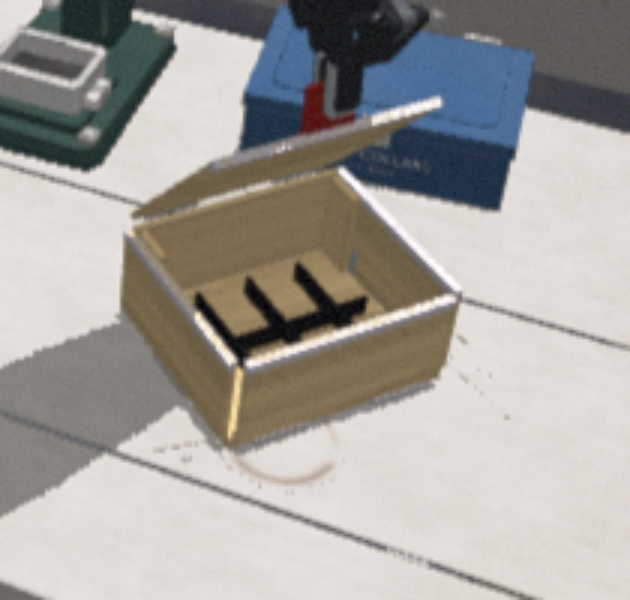

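All three walls are upright. The lid's front corners, seen at about (212,162) and (440,100), match the 50° prediction of (211,160) and (438,97), and the arm is still. I'm handing in.

```bash
python3 -c "
from h import *
finish_job();where()"
```

```text
the job is handed in; nothing more can be done
the job is handed in; nothing more can be done
```

I raised the left, front and right walls against their stops with the lid shut, then gripped the red tab and opened the lid to 50°. I handed in at about 12.5 s with the fingers still holding it.

- **Walls:** Each wall stopped the fingers with 17 to 28 N, at or within about 2 mm of where an upright wall should be. The last scene picture shows all three upright.
- **Lid angle:** 50.0° from the tool position, assuming the tab did not slip in the grip. In the picture, the lid's front corners lie within about 1 px (full-size image) of where 50° puts them.
- **Hold:** The fingers stopped at 3.4 mm on the 5 mm tab with a 50 N grip setting. The joints were almost still, under 0.007 rad/s.
- **Disagreements:** The finger reading is 1 to 2 mm under the tab's stated thickness. The wrist force at the end read near zero, less than I expected for the lid's weight. I relied on the picture and the finger stop to show the lid is held.
- **Bystanders:** I did not measure them again. All moves near them were at about 230 mm height and nothing there was touched on purpose. `finish_job()` gave no verdict, as stated.

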